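Roll the rolling pin onto the centre strip of the pastry board

ROBOT

A 6-joint arm with a two-finger parallel gripper is mounted at the origin on a cart in front of the work surface, level with it; the furniture and walls round the work are solid. World frame = base frame: x ahead of the robot, y to its left, z up, the work surface at z = 0. Lengths are in m, angles in rad, forces in N, time in s.
With the tool pointing down it reaches from about 0.325 to 0.75 m from the base axis. Payload 7.6 kg.
Tool frame: the origin (TCP) lies at the very end of the fingers, on their centre line; the grasp point (between the pads) lies 19 mm behind it (bot.grip_depth is the distance from the TCP to the grasp point, in m); z points along the fingers, y is the line along which they close (so a half turn about z gives the same grasp; the last joint's range is limited). The gripper opens to 85 mm and grips with 20 to 120 N. Pads are 22 mm wide; open, the fingers measure 114 mm over their backs; the gripper's body (76 mm by 85 mm) begins 54 mm behind the grasp point. The pads swing forward as they close: fully open they stand 13 mm farther back than shut.
Start: joints at [-0.07, 0.052, 1.401, -0, 1.689, -0.07], TCP at [0.525, 0, 0.231] pointing down, gripper open.
Joint ranges: [-2.9, 2.9], [-0.91, 2.17], [0.12, 2.37], [-1.06, 4.2], [0.26, 2.73], [-2.93, 2.93]. Speed limits (rad/s): [2.57, 2.57, 3.01, 3.14, 3.14, 3.14].

INTERFACE

Orientations are given as a 3x3 rotation matrix whose columns are the frame's x, y, z axes.
In Python, from cell import bot, imaging gives the robot as it stands. The module is installed in compiled form; this text tells all that it offers.
- The arm moves only by the tool jog_arm, never from a script. Its argument "increments" is a list of rows, each an object of numbers: "tx", "ty", "tz": the shift along the tool's x, y, z scaled (see below); "rx", "ry", "rz": the turn, a rotation vector about the tool's x, y, z scaled (see below); "fingers": the gripper's target within -1 to 1 (shut at 1, half-way at 0, fully open at -1). A call has 1 to 10 rows; each row is the pose to reach, as a shift and turn from the pose commanded when the call began, along the tool's axes at that moment; what a row does not reach only later rows make up. The controller multiplies each number of a shift by 40 cm and each number of a turn by 30 degrees. A row lasts 1/10 s, in which the tool goes at most 50 mm and 8.59 degrees, less where a joint would pass 70% of its speed; a pose out of reach is approached as far as the arm can. A call with a number of a shift or a turn outside -1 to 1 is refused whole. A call with a gripper value outside its range is refused whole. The fingers move at their own pace and stop on an object; "force" is the grip in N (left out, the last holds). Time passes only in rows, so rows that repeat a pose let the fingers close. It gives the time, the measured TCP pose, the force, the opening and the grip force at its end, in the units of the state.
- bot.state(): the state, without advancing time (a new reading comes with each control period).
- imaging.snapshot(name): name is "scene" or "side" or "wrist"; returns a dict with "image" (400x640x3 uint8, red, green, blue), "z_map" (400x640 float32, m along the optical axis (not along the pixel's ray), 0 where there is no reading), "fx", "fy", "cx", "cy" (pixels), "world_from_camera" (4x4, takes a point from camera to world coordinates); the wrist camera has in their place "T_tool_cam" (4x4, takes a point from camera to tool coordinates, whose origin is the TCP and whose axes are the flange's). Camera axes: x right, y up, looking along -z (the intrinsics and any distortion apply to the point x, -y, -z); pixel columns grow to the right and rows downward; lengths in m; the calibration is good to about 2 mm. A picture is of the moment at which its call begins: read the wrist's pose just before it.
- bot.sign_off(): hands the job in; it is judged then, once.
The state is a dict: "time": time; "qpos": joint angles; "qd": joint speeds; "joint_torque": joint torques, N m; "position": TCP position; "eef_rot": TCP orientation; "ft_force": force on the tool from outside, world axes, zero at the start; "wrist_torque": the same for the moment, N m; "gripper_width": opening from 0.0 (shut) to 1.0 (fully open); "finger_force": force on a finger pad.
Only numpy, scipy, OpenCV 4.12 (cv2) and the standard library are available. Lean on these libraries where they do the work, as an engineer would, in place of code of your own. Each camera call takes 0.05 s, during which the arm holds its last target. There are 200 camera calls.

TASK

Get the pastry board ready: roll the rolling pin along the board by pushing the upper half of its barrel from behind with your fingertips, a little above mid-height, so that it stops on the dark inlaid strip across the middle of the board, with the whole length of its barrel lying over the strip. It must roll there, not be picked up or dragged without turning, and the bowl on the board and the jar, lime, glass and fork beside it must stay where they are.

Things in the scene. Friction and masses are not known exactly. Their poses are not given: they have to be found in the camera images.
- rolling_pin: Smooth waxed wooden rolling pin lying on the board, 0.45 kg: barrel 60 mm thick, 200 mm long. Origin mid-axis, 30 mm above the board; x runs along the barrel, y and z turn as it rolls, z up at first. Pressed near its crown it jams; pushed with the fingertips 0 to 12 mm above mid-height it rolls. Starts 120 to 170 mm from the strip, up to 0.06 rad askew (it keeps this as it rolls). Let go at 0.05 m/s it rolls on a few mm, at 0.2 about 50 mm.
- barrel_end_a (a point): Centre of one end face of the barrel (on the pin's axis, 100 mm from its middle towards the pin's +x); a 27 mm thick, 51 mm long handle sticks out of each end.
- barrel_end_b (a point): Centre of the other end face of the barrel (100 mm towards the pin's -x).
- pastry_board: Flat pale wooden pastry board, 300 mm (its x) by 440 mm (its y) by 18 mm thick, fixed to the counter. Origin at the centre of its underside, on the counter top.
- strip_center (a point): Centre of the dark inlaid strip, on the board's top face (18 mm above the counter). The strip is flush with the top; it runs along the point's x axis (the board's full 300 mm) and is 50 mm wide along y (25 mm either side of this point).
- bowl: Dark round bowl standing loose on the board on the other side of the strip from the rolling pin, 115 mm across, 51 mm high. Origin at the centre of its underside.
- spice_jar: Spice jar with a yellow lid standing loose on the counter beside the left end of the board, 45 mm across, 98 mm high. Origin at the centre of its underside.
- lime: Lime lying loose on the counter beside the left end of the board, 53 x 46 x 48 mm. Origin at the centre of its underside.
- glass: Drinking glass standing loose on the counter beside the right end of the board, 81 mm across, 91 mm high. Origin at the centre of its underside.
- fork: Small fork lying loose on the counter beside the right end of the board, 193 mm long, 15 mm high. Origin at the centre of its underside.

How it is judged:
By the outcome, as a careful person would: the job done as asked, in the order asked, and still so for the second after the job is handed in, with the robot touching nothing.
It also fails if it takes over 40 s, if anything falls off the work surface, if the arm or the gripper's body presses on something with over 40 N, if the wrist force passes 120 N, or if a joint passes its speed limit or range.

## Working session

There is one attempt and no reset: what is moved stays moved. The work goes in short steps, Python scripts to look and compute and a tool call to move; the robot and the scene stay as the last step left them, time stands still between calls to the robot, and variables do not carry over. Pictures are saved under pics/ and viewed, at most 10 in all, crops included, and the job is handed in when it is done.

Besides the shell and the picture viewer there is one more tool, called after "Request:" by a JSON object that holds its "fn" and its "kwargs". jog_arm: Moves the arm, as the interface text tells. Shifts and turns lie within -1 to 1; 1 stands for 40 cm of shift or 30 degrees of turn. Its arguments: {"type":"object","properties":{"increments":{"type":"array","items":{"type":"object","properties":{"tx":{"type":"number","minimum":-1,"maximum":1},"ty":{"type":"number","minimum":-1,"maximum":1},"tz":{"type":"number","minimum":-1,"maximum":1},"rx":{"type":"number","minimum":-1,"maximum":1},"ry":{"type":"number","minimum":-1,"maximum":1},"rz":{"type":"number","minimum":-1,"maximum":1},"fingers":{"type":"number"}}}},"force":{"type":"number"}},"required":["increments"]}

```bash
mkdir -p pics; cat > h.py <<'E'
import numpy as np, cv2
from cell import bot, imaging
def snap(n):
    s=imaging.snapshot(n); return s
def save(s,f): cv2.imwrite('pics/'+f,cv2.cvtColor(s['image'],cv2.COLOR_RGB2BGR))
def cloud(s,T=None):
    T=s['world_from_camera'] if T is None else T
    z=s['z_map']; v,u=np.mgrid[:400,:640]
    P=np.stack([(u-s['cx'])/s['fx']*z,-(v-s['cy'])/s['fy']*z,-z],-1)
    return P@T[:3,:3].T+T[:3,3]
def ray(s,u,v,h):
    T=s['world_from_camera']
    d=T[:3,:3]@np.array([(u-s['cx'])/s['fx'],-(v-s['cy'])/s['fy'],-1.])
    o=T[:3,3]; return o+d*(h-o[2])/d[2]
E
python3 - <<'E'
from h import *
for n in('scene','side'):
    s=snap(n); save(s,n+'0.png'); print(n,s['fx'],s['cx'],s['cy'],np.round(s['world_from_camera'],3).tolist(),[k for k in s])
print(bot.state())
E
```

```text
scene 481.73518568668896 329.72948191885865 196.5307472323602 [[-0.866, 0.401, -0.299, 0.168], [-0.5, -0.681, 0.535, 0.671], [0.012, 0.613, 0.79, 1.09], [0.0, 0.0, 0.0, 1.0]] ['image', 'z_map', 'fx', 'fy', 'cx', 'cy', 'world_from_camera']
side 412.53417490065345 320.10070888111727 203.18790792767297 [[0.928, 0.155, -0.338, 0.238], [-0.372, 0.4, -0.838, -0.885], [0.005, 0.903, 0.429, 0.488], [0.0, 0.0, 0.0, 1.0]] ['image', 'z_map', 'fx', 'fy', 'cx', 'cy', 'world_from_camera']
{'time': 0.1, 'qpos': array([-7.02624228e-02,  5.27601521e-02,  1.40157853e+00, -9.96184990e-06,
        1.68854896e+00, -7.02861310e-02]), 'qd': array([ 0.00134495, -0.00178781, -0.00222258, -0.00104901,  0.00035239,
       -0.00042182]), 'joint_torque': array([ 2.37367596e-03, -3.82580674e+01, -3.60984743e+01, -5.21182415e-05,
        4.78979055e-03, -6.69374316e-06]), 'position': array([5.24759906e-01, 5.67946999e-05, 2.30586309e-01]), 'eef_rot': array([[-2.24919156e-05,  9.99999164e-01, -1.29248804e-03],
       [ 9.99999996e-01,  2.25966851e-05,  8.10457435e-05],
       [ 8.10748818e-05, -1.29248621e-03, -9.99999161e-01]]), 'ft_force': array([-0.40099382,  0.15505439,  0.36355569]), 'wrist_torque': array([-0.0280481 , -0.0047354 ,  0.04130674]), 'finger_force': 0.0, 'gripper_width': 0.9983143684996505}
```

View pics/scene0.png

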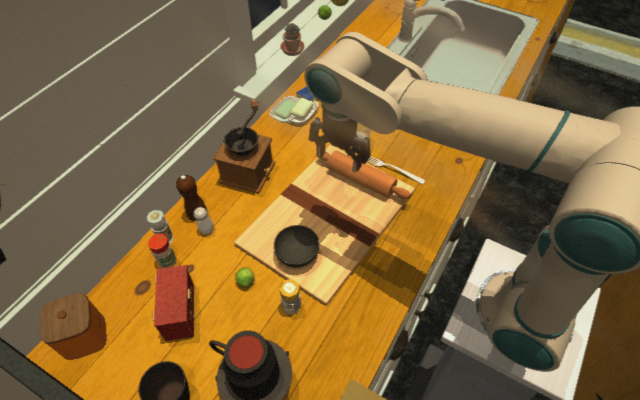

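View pics/side0.png

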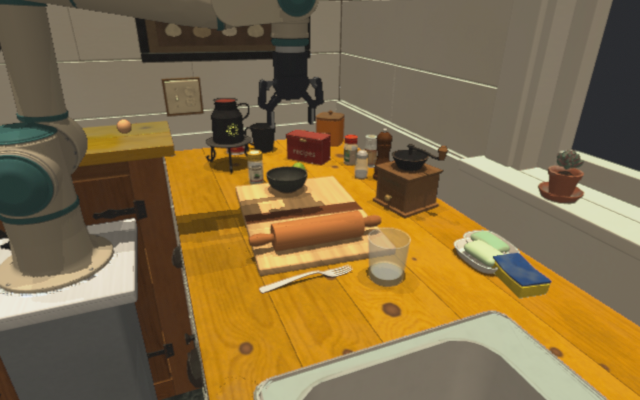

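The strip crosses the board at about (330,215) in the scene view. The pin is on the glass and fork side, at about (362,173) in scene and (320,230) in side. The bowl is beyond the strip at (297,246). Next I'll measure positions.

```bash
cat >> h.py <<'E'
def mask_pin(s):
    P=cloud(s); hsv=cv2.cvtColor(s['image'],cv2.COLOR_RGB2HSV)
    return P,hsv
def comp(m):
    n,l,st,c=cv2.connectedComponentsWithStats(m.astype(np.uint8)); k=1+np.argmax(st[1:,4]); return l==k
E
python3 - <<'E'
from h import *
for n in('scene','side'):
    s=snap(n); P,hsv=mask_pin(s)
    print(n, 'hsv pin',hsv[175,360] if n=='scene' else hsv[230,320],'strip',hsv[215,330] if n=='scene' else hsv[207,330], 'P', P[175,360] if n=='scene' else P[230,320])
    box=(P[...,0]>.3)&(P[...,0]<.8)&(P[...,1]>-.3)&(P[...,1]<.3)
    m=comp(box&(P[...,2]>.03)&(P[...,2]<.095)&(hsv[...,0]<13)&(hsv[...,1]>120)&(hsv[...,2]>60))
    m=cv2.erode(m.astype(np.uint8),np.ones((3,3)))>0
    Q=P[m]; print('pin pts',len(Q),Q.min(0).round(3),Q.max(0).round(3))
    # crest line: fit cylinder r=.03 to barrel pts
    from scipy.optimize import least_squares
    top=Q[Q[:,2]>.064]
    f=lambda p:np.hypot((Q2[:,1]-p[0]-p[1]*(Q2[:,0]-.55))*np.cos(np.arctan(p[1])),Q2[:,2]-p[2])-.03
    Q2=top; r=least_squares(f,[Q[:,1].mean(),0,.048],loss='soft_l1',f_scale=.002); print('axis y@.55, slope, z',r.x.round(4),'barrel x',np.percentile(top[:,0],[0,1,99,100]).round(3),'rms',np.sqrt(np.mean(r.fun**2)).round(4))
    # strip
    ms=comp(box&(abs(P[...,2]-.018)<.008)&(hsv[...,2]<130)&(P[...,1]>-.1)&(P[...,1]<.15))
    S=P[ms]; print('strip',len(S),S.min(0).round(3),S.max(0).round(3),S.mean(0).round(3), cv2.minAreaRect((S[:,:2]*1000).astype(np.float32)))
    b=box&(abs(P[...,2]-.018)<.005); b=comp(b); B=P[b];print('board',cv2.minAreaRect((B[:,:2]*1000).astype(np.float32)),B[:,2].mean())
    o=box&(P[...,2]>.006)&(P[...,2]<.11)
    k,l,st,c=cv2.connectedComponentsWithStats((o&~m).astype(np.uint8))
    for i in range(1,k):
        if st[i,4]>60: Z=P[l==i]; print('obj',st[i],Z.min(0).round(3),Z.max(0).round(3))
E
```

```text
scene hsv pin [ 12 180 169] strip [  9 176  55] P [ 0.51946674 -0.12815762  0.0696436 ]Traceback (most recent call last):
  File "<stdin>", line 8, in <module>
    return umr_minimum(a, axis, None, out, keepdims, initial, where)
ValueError: zero-size array to reduction operation minimum which has no identity
```

```bash
cat > m.py <<'E'
from h import *
from scipy.optimize import least_squares
import sys
def measure(n,full=False,yr=(-.25,.12)):
    s=snap(n); P=cloud(s); hsv=cv2.cvtColor(s['image'],cv2.COLOR_RGB2HSV)
    X,Y,Z=P[...,0],P[...,1],P[...,2]
    box=(X>.3)&(X<.8)&(Y>-.35)&(Y<.35)&(s['z_map']>0)
    m=comp(box&(Y>yr[0])&(Y<yr[1])&(Z>.035)&(Z<.09)&(hsv[...,0]<18)&(hsv[...,1]>110)&(hsv[...,2]>45))
    Q=P[m]; print(n,'pin pts',len(Q),Q.min(0).round(3),Q.max(0).round(3))
    t=Q[Q[:,2]>.066]
    f=lambda p:np.hypot((t[:,1]-p[0]-p[1]*(t[:,0]-.55))*np.cos(np.arctan(p[1])),t[:,2]-p[2])-.03
    r=least_squares(f,[t[:,1].mean(),0,.048],loss='soft_l1',f_scale=.002)
    print(' axis y@.55, slope, z',r.x.round(4),'barrel x',np.percentile(t[:,0],[0,1,99,100]).round(3),'rms',np.sqrt(np.mean(r.fun**2)).round(4))
    if full:
        b=box&(abs(Z-.018)<.006)
        for nm,mm in(('strip',b&(hsv[...,2]<110)&(abs(Y)<.1)),('board',b)):
            A=P[comp(mm)]; c,(w,h),a=cv2.minAreaRect((A[:,:2]*1000).astype(np.float32)); print(nm,len(A),np.round([*c,w,h,a],1),A[:,2].mean().round(4),A.min(0).round(3),A.max(0).round(3))
        k,l,st,_=cv2.connectedComponentsWithStats((box&(Z>.024)&(Z<.11)&~m).astype(np.uint8))
        k2,l2,st2,_=cv2.connectedComponentsWithStats((box&(Z>.005)&(Z<.11)&(abs(Y)>.2)).astype(np.uint8))
        for L,S in((l,st),(l2,st2)):
            for i in range(1,len(S)):
                if S[i,4]>60: W=P[L==i]; print('obj',S[i],W.min(0).round(3),W.max(0).round(3))
if __name__=='__main__':
    for n in('scene','side'): measure(n,True)
E
python3 m.py
```

```text
scene pin pts 1578 [ 0.375 -0.18   0.035] [ 0.678 -0.115  0.084]
 axis y@.55, slope, z [-0.1525 -0.045   0.0476] barrel x [0.426 0.428 0.623 0.628] rms 0.0024
strip 953 [499.3   1.7  57.3 203.6  81.8] 0.0182 [ 0.398 -0.021  0.012] [0.601 0.044 0.024]
board 10830 [551.4  24.5 391.5 301.4  85. ] 0.0179 [ 0.385 -0.168  0.012] [0.717 0.231 0.024]
obj [356 122  15  17 162] [ 0.575 -0.338  0.025] [ 0.636 -0.26   0.094]
obj [242 137  30  50 811] [ 0.763 -0.095  0.024] [0.8   0.037 0.11 ]
obj [203 215  10  16 102] [0.79  0.185 0.026] [0.8   0.216 0.081]
obj [ 273  225   46   43 1475] [0.495 0.092 0.024] [0.61  0.209 0.074]
obj [235 267  19  20 269] [0.605 0.252 0.024] [0.65  0.298 0.05 ]
obj [279 279  22  33 549] [0.469 0.253 0.025] [0.514 0.298 0.103]
obj [356 122  15  17 166] [ 0.575 -0.338  0.005] [ 0.636 -0.26   0.094]
obj [325 144  23  12  94] [ 0.609 -0.237  0.01 ] [ 0.679 -0.2    0.023]
obj [382 162  40  20 108] [ 0.376 -0.265  0.005] [ 0.506 -0.242  0.02 ]
obj [203 215   9  19  89] [0.79  0.2   0.006] [0.8   0.216 0.081]
obj [ 234  241  100   73 1495] [0.417 0.2   0.005] [0.716 0.298
[... 484 characters left out ...]
bj [248 151  16  29 406] [0.473 0.246 0.024] [0.518 0.295 0.1  ]
obj [267 163  41  29 902] [0.499 0.091 0.028] [0.65  0.288 0.07 ]
obj [ 376  163   36   46 1068] [ 0.765 -0.096  0.024] [0.8   0.032 0.109]
obj [ 368  228   43   50 1786] [ 0.577 -0.341  0.024] [ 0.658 -0.259  0.093]
obj [272 234  92  18 207] [ 0.429 -0.182  0.024] [ 0.626 -0.135  0.035]
obj [317 139   8  25  70] [0.725 0.342 0.008] [0.75  0.35  0.093]
obj [236 151  34  40 594] [0.422 0.2   0.005] [0.518 0.295 0.1  ]
obj [274 167  17  11 117] [0.532 0.2   0.037] [0.581 0.209 0.068]
obj [ 259  228  152   58 3152] [ 0.383 -0.341  0.005] [ 0.658 -0.2    0.093]
obj [272 271  57  18 198] [ 0.394 -0.261  0.005] [ 0.511 -0.244  0.017]
```

```bash
cat > s.py <<'E'
from h import *
for n in('scene','side'):
    s=snap(n); T=np.linalg.inv(s['world_from_camera'])
    # resample plane z=.018 to 1 px/mm, x .36...76 (cols), y -.25...27 (rows)
    xs=np.arange(.36,.76,.001); ys=np.arange(.27,-.27,-.001); X,Y=np.meshgrid(xs,ys)
    C=np.stack([X,Y,np.full_like(X,.018)],-1)@T[:3,:3].T+T[:3,3]
    u=s['cx']+s['fx']*C[...,0]/-C[...,2]; v=s['cy']-s['fy']*C[...,1]/-C[...,2]
    I=cv2.remap(s['image'],u.astype(np.float32),v.astype(np.float32),cv2.INTER_LINEAR)
    cv2.imwrite(f'pics/top_{n}.png',I[...,::-1])
    g=cv2.GaussianBlur(I,(5,5),0).astype(float).sum(-1)
    up=[];lo=[]
    for x in np.arange(.43,.68,.01):
        c=int((x-.36)*1000); d=np.gradient(g[:,c]); r=[int((.27-y)*1000) for y in (.08,-.05)]
        w=d[r[0]:r[1]]; up.append((x,.27-(r[0]+w.argmin())/1000,w.min())); lo.append((x,.27-(r[0]+w.argmax())/1000,w.max()))
    for nm,e in(('up',up),('lo',lo)):
        e=np.array(e); l=cv2.fitLine((e[:,:2]*1000).astype(np.float32),cv2.DIST_HUBER,0,.5,.01).ravel(); print(n,nm,'slope',(l[1]/l[0]).round(4),'y@.55',(l[3]+(550-l[2])*l[1]/l[0]).round(2)); print((e[:,1]*1000).round().astype(int).tolist())
a,b=[cv2.imread(f'pics/top_{n}.png') for n in('scene','side')]
cv2.imwrite('pics/tops.png',np.hstack([a,b]))
E
python3 s.py
```

```text
scene up slope -0.0909 y@.55 22.05
[33, 32, 31, 30, 29, 45, 47, 42, 48, 25, 24, 24, 22, 21, 20, 19, 19, 17, 47, 16, 15, 14, 13, 12, 11, 10]
scene lo slope -0.0895 y@.55 -27.78
[-17, -18, -19, -20, -20, -22, -22, -23, -24, -25, -26, -26, -28, -29, -29, -31, -31, 72, 78, -34, -35, -36, -37, -38, -39, -39]
side up slope -0.0977 y@.55 25.47
[37, 33, 30, 32, 43, 48, 43, 44, 50, 27, 28, 26, 28, 24, 24, 21, 20, 22, 50, 18, 16, 18, 15, 16, 13, 12]
side lo slope -0.0908 y@.55 -23.27
[-14, -13, -17, -15, -16, -17, -18, -20, -18, -21, -20, -23, -22, -24, -24, -26, -25, -29, -27, -32, -32, -32, -31, -32, -37, -35]
```

View pics/tops.png

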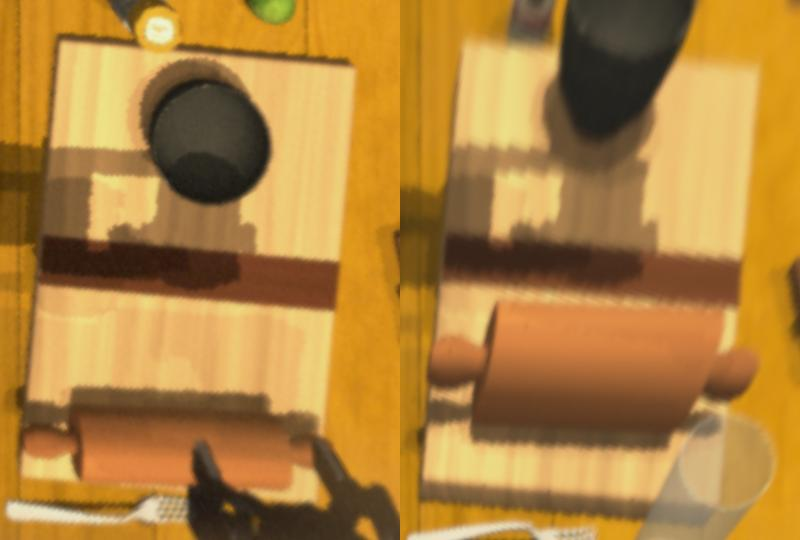

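The two views agree on what matters:
- **Strip:** centre line at y≈-0.001 at x=0.55, slope -0.09. In the rectified view it runs from (40,262) to (338,283).
- **Pin axis:** y≈-0.1515 at x=0.5275, z≈0.0475 (expected 0.048), slope -0.045.

The roll needed is about 152 mm. I'll go behind the pin, staying high, with the open fingers parallel to it.

Request:
{"fn": "jog_arm", "kwargs": {"increments": [{"tx": -0.03, "ty": 0.007, "rz": 0.03}, {"tx": -0.1, "ty": 0.007, "rz": 0.086}, {"tx": -0.18, "ty": 0.007, "rz": 0.086}, {"tx": -0.27, "ty": 0.007, "rz": 0.086}, {"tx": -0.36, "ty": 0.007, "rz": 0.086}, {"tx": -0.44, "ty": 0.007, "rz": 0.086}, {"tx": -0.5, "ty": 0.007, "rz": 0.086}, {"tx": -0.525, "ty": 0.007, "rz": 0.086}, {"tx": -0.525, "ty": 0.007, "rz": 0.086, "fingers": -1}, {"tx": -0.525, "ty": 0.007, "rz": 0.086, "fingers": -1}]}}

```text
invalid input
```

```bash
python3 - <<'E'
from h import *
t=bot.state(); p=t['position']; print(p.round(4),t['eef_rot'].round(3).tolist(),t['time'],t['ft_force'].round(1))
s=snap('side'); save(s,'side1.png'); P=cloud(s)
d=P-p; m=(abs(d[...,0])<.1)&(abs(d[...,1])<.06)&(d[...,2]>-.04)&(d[...,2]<.06)
D=d[m]@t['eef_rot']  # tool coords
print(len(D))
for side in(-1,1):
    E=D[(D[:,1]*side>0)]
    for a in np.arange(-.04,.0401,.005)[::-1]:
        q=E[abs(E[:,2]-a)<.0025]
        if len(q)>3: print(side,a.round(3),len(q),q[:,:2].min(0).round(3),q[:,:2].max(0).round(3))
E
```

```text
[0.5249 0.     0.2311] [[-0.0, 1.0, -0.0], [1.0, 0.0, 0.0], [0.0, -0.0, -1.0]] 0.35 [0.4 0.  0.6]
336
-1 -0.015 7 [-0.013 -0.049] [ 0.001 -0.043]
-1 -0.02 15 [-0.014 -0.055] [ 0.004 -0.043]
-1 -0.025 19 [-0.014 -0.055] [ 0.008 -0.042]
-1 -0.03 16 [-0.015 -0.056] [ 0.005 -0.043]
-1 -0.035 17 [-0.015 -0.056] [ 0.006 -0.044]
-1 -0.04 18 [-0.015 -0.056] [ 0.006 -0.044]
1 -0.015 11 [-0.011  0.043] [0.01  0.048]
1 -0.02 16 [-0.013  0.043] [0.009 0.054]
1 -0.025 19 [-0.013  0.042] [0.01  0.057]
1 -0.03 18 [-0.013  0.043] [0.011 0.058]
1 -0.035 20 [-0.015  0.042] [0.01  0.057]
1 -0.04 21 [-0.013  0.043] [0.009 0.058]
```

View pics/side1.png

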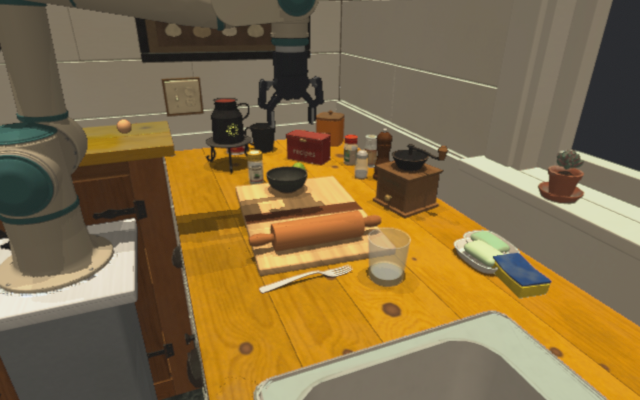

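The move was refused and the arm has not moved; in the side view the gripper is still at (290,95). The measured fingertips lie about 13 mm behind the TCP, at ±43 to 57 mm across, as expected. I'll retry with every field given.

Request:
{"fn": "jog_arm", "kwargs": {"increments": [{"tx": -0.03, "ty": 0.007, "tz": 0, "rx": 0, "ry": 0, "rz": 0.03, "fingers": -1}, {"tx": -0.1, "ty": 0.007, "tz": 0, "rx": 0, "ry": 0, "rz": 0.086, "fingers": -1}, {"tx": -0.18, "ty": 0.007, "tz": 0, "rx": 0, "ry": 0, "rz": 0.086, "fingers": -1}, {"tx": -0.27, "ty": 0.007, "tz": 0, "rx": 0, "ry": 0, "rz": 0.086, "fingers": -1}, {"tx": -0.36, "ty": 0.007, "tz": 0, "rx": 0, "ry": 0, "rz": 0.086, "fingers": -1}, {"tx": -0.44, "ty": 0.007, "tz": 0, "rx": 0, "ry": 0, "rz": 0.086, "fingers": -1}, {"tx": -0.5, "ty": 0.007, "tz": 0, "rx": 0, "ry": 0, "rz": 0.086, "fingers": -1}, {"tx": -0.525, "ty": 0.007, "tz": 0, "rx": 0, "ry": 0, "rz": 0.086, "fingers": -1}, {"tx": -0.525, "ty": 0.007, "tz": 0, "rx": 0, "ry": 0, "rz": 0.086, "fingers": -1}]}}

```text
time: 1.3
position: [0.5275, -0.2112, 0.231]
eef_rot: [[0.047, 0.999, -0.0], [0.999, -0.047, 0.0], [0.0, -0.0, -1.0]]
ft_force: [-0.2, -0.0, -0.4]
gripper_width: 0.999
finger_force: 0.0
```

Request:
{"fn": "jog_arm", "kwargs": {"increments": [{"tx": 0, "ty": 0, "tz": 0.03, "rx": 0, "ry": 0, "rz": 0, "fingers": -1}, {"tx": 0, "ty": 0, "tz": 0.1, "rx": 0, "ry": 0, "rz": 0, "fingers": -1}, {"tx": 0, "ty": 0, "tz": 0.18, "rx": 0, "ry": 0, "rz": 0, "fingers": -1}, {"tx": 0, "ty": 0, "tz": 0.26, "rx": 0, "ry": 0, "rz": 0, "fingers": -1}, {"tx": 0, "ty": 0, "tz": 0.34, "rx": 0, "ry": 0, "rz": 0, "fingers": -1}, {"tx": 0, "ty": 0, "tz": 0.41, "rx": 0, "ry": 0, "rz": 0, "fingers": -1}, {"tx": 0, "ty": 0, "tz": 0.45, "rx": 0, "ry": 0, "rz": 0, "fingers": -1}, {"tx": 0, "ty": 0, "tz": 0.47, "rx": 0, "ry": 0, "rz": 0, "fingers": -1}, {"tx": 0, "ty": 0, "tz": 0.475, "rx": 0, "ry": 0, "rz": 0, "fingers": -1}, {"tx": 0, "ty": 0, "tz": 0.475, "rx": 0, "ry": 0, "rz": 0, "fingers": -1}]}}

```text
time: 2.3
position: [0.5282, -0.2096, 0.0418]
eef_rot: [[0.044, 0.999, 0.001], [0.999, -0.044, -0.0], [-0.0, 0.001, -1.0]]
ft_force: [-0.1, -0.9, 0.0]
gripper_width: 1.0
finger_force: 0.0
```

```bash
python3 - <<'E'
from h import *
from m import measure
t=bot.state(); p=t['position']; print(p.round(4),t['time'])
s=snap('side'); save(s,'side2.png'); P=cloud(s)
d=P-p; m=(abs(d[...,0])<.1)&(abs(d[...,1])<.025)&(d[...,2]>0.0)&(d[...,2]<.06)
D=d[m]@t['eef_rot']
for side in(-1,1):
    E=D[(D[:,1]*side>0)]; print(side,len(E),E.min(0).round(3),E.max(0).round(3))
measure('side');measure('scene')
cv2.imwrite('pics/c2.png',cv2.resize(cv2.imread('pics/side2.png')[130:330,200:460],None,fx=3,fy=3))
E
```

```text
[ 0.5282 -0.2096  0.0418] 2.3
-1 163 [-0.016 -0.069 -0.06 ] [ 0.005 -0.039 -0.014]
1 201 [-0.014  0.033 -0.06 ] [ 0.029  0.096 -0.   ]
side pin pts 948 [ 0.379 -0.213  0.035] [ 0.489 -0.127  0.089]
 axis y@.55, slope, z [-0.1543 -0.0633  0.0468] barrel x [0.428 0.43  0.481 0.483] rms 0.0048
scene pin pts 1711 [ 0.376 -0.178  0.035] [ 0.679 -0.116  0.083]
 axis y@.55, slope, z [-0.1523 -0.0453  0.0478] barrel x [0.426 0.427 0.624 0.649] rms 0.0024
```

View pics/c2.png

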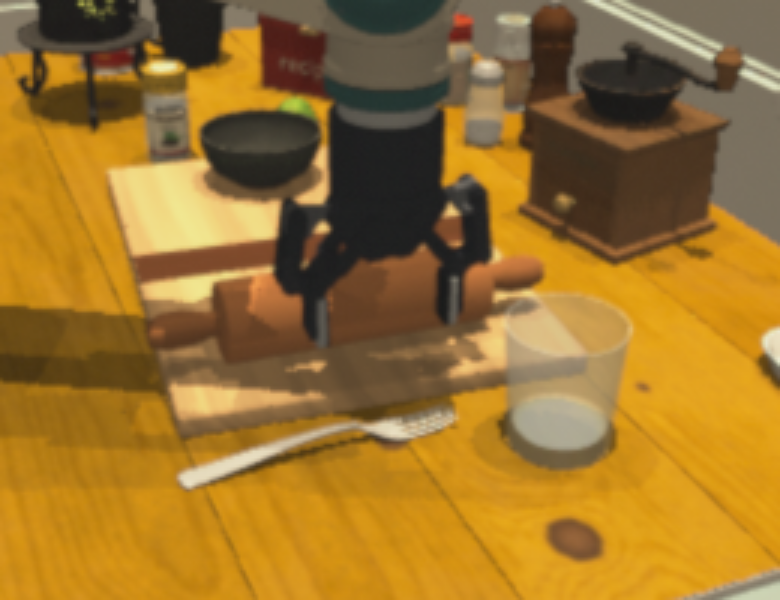

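The fingertips at (318,335) and (452,315) in the crop are just behind the barrel, clear of the fork and glass. I'll push at 0.05 m/s.

Request:
{"fn": "jog_arm", "kwargs": {"increments": [{"tx": 0.008, "ty": 0, "tz": 0, "rx": 0, "ry": 0, "rz": 0, "fingers": -1}, {"tx": 0.02, "ty": 0, "tz": 0, "rx": 0, "ry": 0, "rz": 0, "fingers": -1}, {"tx": 0.03, "ty": 0, "tz": 0, "rx": 0, "ry": 0, "rz": 0, "fingers": -1}, {"tx": 0.04, "ty": 0, "tz": 0, "rx": 0, "ry": 0, "rz": 0, "fingers": -1}, {"tx": 0.05, "ty": 0, "tz": 0, "rx": 0, "ry": 0, "rz": 0, "fingers": -1}, {"tx": 0.06, "ty": 0, "tz": 0, "rx": 0, "ry": 0, "rz": 0, "fingers": -1}, {"tx": 0.072, "ty": 0, "tz": 0, "rx": 0, "ry": 0, "rz": 0, "fingers": -1}, {"tx": 0.084, "ty": 0, "tz": 0, "rx": 0, "ry": 0, "rz": 0, "fingers": -1}, {"tx": 0.096, "ty": 0, "tz": 0, "rx": 0, "ry": 0, "rz": 0, "fingers": -1}, {"tx": 0.108, "ty": 0, "tz": 0, "rx": 0, "ry": 0, "rz": 0, "fingers": -1}]}}

```text
time: 3.45
position: [0.5298, -0.1664, 0.0413]
eef_rot: [[0.045, 0.999, 0.0], [0.999, -0.045, 0.0], [0.0, 0.0, -1.0]]
ft_force: [-0.4, -0.3, -0.1]
gripper_width: 0.997
finger_force: 0.1
```

```bash
python3 - <<'E'
from m import *
t=bot.state(); print(t['position'].round(4),t['ft_force'].round(1))
measure('scene')
E
```

```text
[ 0.5298 -0.1664  0.0413] [-0.4 -0.3 -0.1]
scene pin pts 1792 [ 0.377 -0.181  0.035] [ 0.68  -0.091  0.085]
 axis y@.55, slope, z [-0.1286 -0.0491  0.0479] barrel x [0.428 0.429 0.625 0.628] rms 0.0034
```

Rolling, with hardly any force. Continuing.

Request:
{"fn": "jog_arm", "kwargs": {"increments": [{"tx": 0.01, "ty": 0, "tz": 0, "rx": 0, "ry": 0, "rz": 0, "fingers": -1}, {"tx": 0.022, "ty": 0, "tz": 0, "rx": 0, "ry": 0, "rz": 0, "fingers": -1}, {"tx": 0.034, "ty": 0, "tz": 0, "rx": 0, "ry": 0, "rz": 0, "fingers": -1}, {"tx": 0.046, "ty": 0, "tz": 0, "rx": 0, "ry": 0, "rz": 0, "fingers": -1}, {"tx": 0.058, "ty": 0, "tz": 0, "rx": 0, "ry": 0, "rz": 0, "fingers": -1}, {"tx": 0.07, "ty": 0, "tz": 0, "rx": 0, "ry": 0, "rz": 0, "fingers": -1}, {"tx": 0.082, "ty": 0, "tz": 0, "rx": 0, "ry": 0, "rz": 0, "fingers": -1}, {"tx": 0.094, "ty": 0, "tz": 0, "rx": 0, "ry": 0, "rz": 0, "fingers": -1}, {"tx": 0.106, "ty": 0, "tz": 0, "rx": 0, "ry": 0, "rz": 0, "fingers": -1}, {"tx": 0.118, "ty": 0, "tz": 0, "rx": 0, "ry": 0, "rz": 0, "fingers": -1}]}}

```text
time: 4.5
position: [0.5319, -0.1193, 0.0413]
eef_rot: [[0.045, 0.999, 0.0], [0.999, -0.045, -0.0], [-0.0, 0.0, -1.0]]
ft_force: [-0.3, -0.4, -0.2]
gripper_width: 0.999
finger_force: 0.1
```

Request:
{"fn": "jog_arm", "kwargs": {"increments": [{"tx": 0.012, "ty": 0, "tz": 0, "rx": 0, "ry": 0, "rz": 0, "fingers": -1}, {"tx": 0.024, "ty": 0, "tz": 0, "rx": 0, "ry": 0, "rz": 0, "fingers": -1}, {"tx": 0.036, "ty": 0, "tz": 0, "rx": 0, "ry": 0, "rz": 0, "fingers": -1}, {"tx": 0.048, "ty": 0, "tz": 0, "rx": 0, "ry": 0, "rz": 0, "fingers": -1}, {"tx": 0.06, "ty": 0, "tz": 0, "rx": 0, "ry": 0, "rz": 0, "fingers": -1}, {"tx": 0.072, "ty": 0, "tz": 0, "rx": 0, "ry": 0, "rz": 0, "fingers": -1}, {"tx": 0.084, "ty": 0, "tz": 0, "rx": 0, "ry": 0, "rz": 0, "fingers": -1}, {"tx": 0.096, "ty": 0, "tz": 0, "rx": 0, "ry": 0, "rz": 0, "fingers": -1}, {"tx": 0.108, "ty": 0, "tz": 0, "rx": 0, "ry": 0, "rz": 0, "fingers": -1}]}}

```text
time: 5.4
position: [0.5339, -0.0761, 0.0413]
eef_rot: [[0.045, 0.999, 0.0], [0.999, -0.045, -0.0], [-0.0, 0.0, -1.0]]
ft_force: [0.6, -1.0, -1.1]
gripper_width: 0.999
finger_force: 0.1
```

```bash
python3 - <<'E'
from m import *
t=bot.state(); print(t['position'].round(4),t['ft_force'].round(1))
measure('scene'); measure('scene'); measure('scene'); 
E
```

```text
[ 0.5339 -0.0761  0.0413] [ 0.6 -1.  -1.1]
scene pin pts 1931 [ 0.381 -0.085  0.035] [ 0.683 -0.003  0.09 ]
 axis y@.55, slope, z [-0.0385 -0.0492  0.0477] barrel x [0.402 0.433 0.629 0.632] rms 0.0034
scene pin pts 1912 [ 0.381 -0.091  0.035] [0.683 0.001 0.086]
 axis y@.55, slope, z [-0.0359 -0.0448  0.0478] barrel x [0.431 0.433 0.629 0.632] rms 0.0034
scene pin pts 1922 [ 0.381 -0.087  0.035] [0.683 0.003 0.088]
 axis y@.55, slope, z [-0.0342 -0.0508  0.0477] barrel x [0.431 0.433 0.63  0.632] rms 0.0033
```

Request:
{"fn": "jog_arm", "kwargs": {"increments": [{"tx": 0.01, "ty": 0, "tz": 0, "rx": 0, "ry": 0, "rz": 0, "fingers": -1}, {"tx": 0.021, "ty": 0, "tz": 0, "rx": 0, "ry": 0, "rz": 0, "fingers": -1}, {"tx": 0.032, "ty": 0, "tz": 0, "rx": 0, "ry": 0, "rz": 0, "fingers": -1}, {"tx": 0.043, "ty": 0, "tz": 0, "rx": 0, "ry": 0, "rz": 0, "fingers": -1}, {"tx": 0.053, "ty": 0, "tz": 0, "rx": 0, "ry": 0, "rz": 0, "fingers": -1}, {"tx": 0.062, "ty": 0, "tz": 0, "rx": 0, "ry": 0, "rz": 0, "fingers": -1}, {"tx": 0.07, "ty": 0, "tz": 0, "rx": 0, "ry": 0, "rz": 0, "fingers": -1}, {"tx": 0.077, "ty": 0, "tz": 0, "rx": 0, "ry": 0, "rz": 0, "fingers": -1}, {"tx": 0.08, "ty": 0, "tz": 0, "rx": 0, "ry": 0, "rz": 0, "fingers": -1}, {"tx": 0.08, "ty": 0, "tz": 0, "rx": 0, "ry": 0, "rz": 0, "fingers": -1}]}}

```text
time: 6.55
position: [0.5353, -0.0444, 0.0413]
eef_rot: [[0.045, 0.999, 0.0], [0.999, -0.045, 0.0], [0.0, 0.0, -1.0]]
ft_force: [0.2, 0.2, 0.0]
gripper_width: 1.003
finger_force: 0.0
```

```bash
python3 - <<'E'
from m import *
t=bot.state(); print(t['position'].round(4),t['ft_force'].round(1))
for i in range(6): measure('scene')
E
```

```text
[ 0.5353 -0.0444  0.0413] [0.2 0.2 0. ]
scene pin pts 1955 [ 0.383 -0.045  0.035] [0.683 0.033 0.083]
 axis y@.55, slope, z [-0.004  -0.0497  0.0477] barrel x [0.398 0.434 0.63  0.633] rms 0.0024
scene pin pts 1946 [ 0.383 -0.043  0.035] [0.684 0.032 0.086]
 axis y@.55, slope, z [-0.0039 -0.0492  0.0477] barrel x [0.432 0.434 0.63  0.634] rms 0.0024
scene pin pts 1965 [ 0.382 -0.042  0.036] [0.684 0.034 0.085]
 axis y@.55, slope, z [-0.0037 -0.0457  0.0478] barrel x [0.433 0.434 0.63  0.633] rms 0.0026
scene pin pts 1962 [ 0.383 -0.044  0.035] [0.683 0.031 0.088]
 axis y@.55, slope, z [-0.0039 -0.044   0.0476] barrel x [0.433 0.434 0.631 0.634] rms 0.0026
scene pin pts 1959 [ 0.382 -0.053  0.035] [0.684 0.031 0.083]
 axis y@.55, slope, z [-0.0039 -0.0457  0.0477] barrel x [0.432 0.434 0.63  0.634] rms 0.0025
scene pin pts 1953 [ 0.382 -0.043  0.036] [0.684 0.031 0.085]
 axis y@.55, slope, z [-0.0038 -0.0465  0.0476] barrel x [0.432 0.434 0.631 0.634] rms 0.0024
```

The pin is at rest about 4 mm short of the centre line, so both ends sit within ~9 mm of it (25 mm allowed). I'll back off and lift.

Request:
{"fn": "jog_arm", "kwargs": {"increments": [{"tx": -0.02, "ty": 0, "tz": 0, "rx": 0, "ry": 0, "rz": 0, "fingers": -1}, {"tx": -0.06, "ty": 0, "tz": 0, "rx": 0, "ry": 0, "rz": 0, "fingers": -1}, {"tx": -0.1, "ty": 0, "tz": 0, "rx": 0, "ry": 0, "rz": 0, "fingers": -1}, {"tx": -0.12, "ty": 0, "tz": -0.03, "rx": 0, "ry": 0, "rz": 0, "fingers": -1}, {"tx": -0.12, "ty": 0, "tz": -0.1, "rx": 0, "ry": 0, "rz": 0, "fingers": -1}, {"tx": -0.12, "ty": 0, "tz": -0.18, "rx": 0, "ry": 0, "rz": 0, "fingers": -1}, {"tx": -0.12, "ty": 0, "tz": -0.26, "rx": 0, "ry": 0, "rz": 0, "fingers": -1}, {"tx": -0.12, "ty": 0, "tz": -0.32, "rx": 0, "ry": 0, "rz": 0, "fingers": -1}, {"tx": -0.12, "ty": 0, "tz": -0.35, "rx": 0, "ry": 0, "rz": 0, "fingers": -1}, {"tx": -0.12, "ty": 0, "tz": -0.35, "rx": 0, "ry": 0, "rz": 0, "fingers": -1}]}}

```text
time: 7.85
position: [0.5339, -0.0932, 0.1836]
eef_rot: [[0.046, 0.999, 0.004], [0.999, -0.046, -0.001], [-0.001, 0.004, -1.0]]
ft_force: [-0.4, -0.7, 0.1]
gripper_width: 1.0
finger_force: 0.0
```

```bash
python3 m.py | grep -v strip; python3 s.py >/dev/null
```

```text
scene pin pts 1938 [ 0.382 -0.034  0.035] [0.686 0.033 0.083]
 axis y@.55, slope, z [-0.0041 -0.0496  0.0476] barrel x [0.433 0.434 0.631 0.633] rms 0.0022
board 6322 [558.4 100.6 236.4 301.6  84.8] 0.0178 [ 0.399 -0.016  0.012] [0.717 0.23  0.024]
obj [347 133  15  12  94] [ 0.591 -0.275  0.024] [ 0.64  -0.259  0.063]
obj [242 137  30  50 814] [ 0.764 -0.094  0.024] [0.8   0.036 0.11 ]
obj [202 212  11  19 111] [0.791 0.187 0.025] [0.8   0.215 0.082]
obj [ 273  224   46   44 1494] [0.495 0.072 0.024] [0.61  0.21  0.073]
obj [235 267  19  20 269] [0.607 0.253 0.024] [0.649 0.297 0.05 ]
obj [279 279  22  33 546] [0.47  0.251 0.025] [0.514 0.297 0.105]
obj [347 133  19  16 171] [ 0.582 -0.288  0.005] [ 0.642 -0.259  0.063]
obj [324 144  91  45 494] [ 0.381 -0.237  0.005] [ 0.679 -0.2    0.024]
obj [377 162  47  21 116] [ 0.375 -0.261  0.005] [ 0.519 -0.241  0.02 ]
obj [202 214  10  20  93] [0.791 0.2   0.008] [0.8   0.216 0.082]
obj [ 234  242   99   72 1488] [0.417 0.2   0.005] [0.716 0.297 0.105]
obj [276 254  20  13  72] [0.523 0.2   0.048] [0.579 0.21  0.071]
obj [235 267  19  20 2
[... 290 characters left out ...]
]
obj [248 151  16  28 405] [0.473 0.246 0.024] [0.518 0.29  0.1  ]
obj [267 163  41  29 896] [0.499 0.091 0.03 ] [0.651 0.287 0.07 ]
obj [ 376  163   36   46 1062] [ 0.765 -0.096  0.024] [0.8   0.032 0.109]
obj [258 206  82  15 186] [ 0.436 -0.034  0.024] [0.636 0.016 0.035]
obj [ 368  228   43   50 1781] [ 0.577 -0.341  0.024] [ 0.658 -0.26   0.092]
obj [319 138   6  26  73] [0.731 0.341 0.008] [0.75  0.35  0.095]
obj [236 151  34  40 594] [0.422 0.2   0.005] [0.519 0.29  0.1  ]
obj [273 167  18  10 117] [0.531 0.2   0.041] [0.583 0.209 0.069]
obj [ 259  228  152   58 3131] [ 0.383 -0.341  0.005] [ 0.658 -0.2    0.092]
obj [269 271  60  19 201] [ 0.391 -0.262  0.005] [ 0.509 -0.244  0.016]
```

View pics/tops.png

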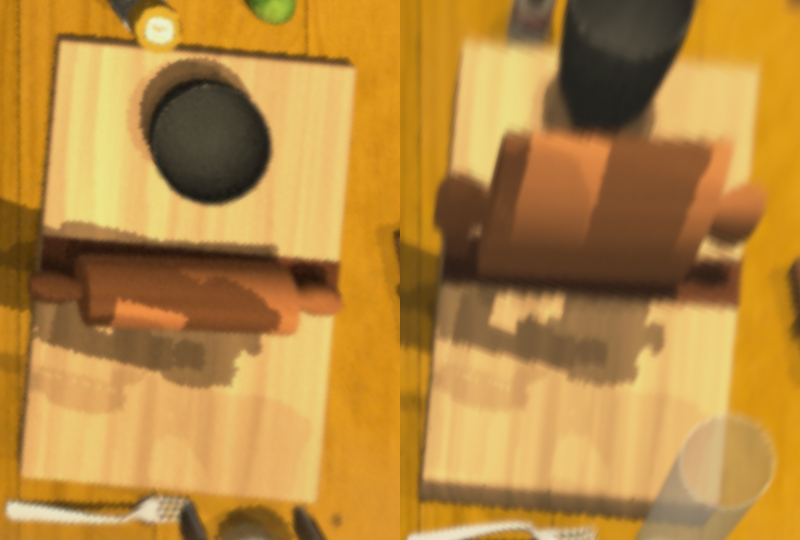

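The pin lies along the strip: in the left half of the picture it runs from (80,290) to (300,300), and it looks lower than it is because of its height. The bowl at (210,140) and the other objects have not moved. Handing in.

```bash
python3 -c "
from cell import bot
print(bot.sign_off())"
```

```text
the job is handed in; nothing more can be done
None
```

The rolling pin was rolled about 150 mm onto the dark strip and stopped about 4 mm short of its centre line, with the whole barrel over the strip; the bowl, jar, lime, glass and fork stayed where they were, and the job is handed in.

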